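# Turn the battery carousel and tip the slim cells into their compartment

## Robot

A 6-joint arm with a two-finger parallel gripper is mounted at the origin on the work surface. World frame = base frame: x ahead of the robot, y to its left, z up, the work surface at z = 0. Lengths are in mm, angles in rad, forces in N, time in s.
With the tool pointing down it reaches from about 275 to 1000 mm from the base axis. Payload 8.4 kg.
Tool frame: the origin (TCP) lies midway between the tips of the shut fingers; the grasp point (between the pads) lies 19 mm behind it; z points along the fingers, y is the line along which they close (so a half turn about z gives the same grasp; the last joint's range is limited). The gripper opens to 85 mm and grips with 20 to 120 N. Pads are 22 mm wide; open, the fingers measure 114 mm over their backs; the gripper's body (76 mm by 85 mm) begins 54 mm behind the grasp point. The pads swing forward as they close: fully open they stand 13 mm farther back than shut.
Start: joints at [-1.159, 0.353, 1.633, -0, 1.155, -0.002], TCP at [251.306, -572.253, 231.281] pointing down, gripper open.
Joint ranges: [-2.63, 2.63], [-0.92, 2.1], [0.06, 2.66], [-1.3, 4.44], [0, 2.69], [-3.02, 3.02]. Speed limits (rad/s): [2.22, 2.22, 2.79, 3.14, 3.14, 3.14].

## Interface

Orientations are given as [roll, pitch, yaw] about the fixed x, y, z axes, in that order (R = Rz(yaw) Ry(pitch) Rx(roll)).
In Python, from rig import monitor, imaging, r gives the robot as it stands.
- The arm moves only by the tool drive_tool, never from a script. Its argument "plan" is a list of rows, each an object of numbers: "x", "y", "z": the shift along the tool's x, y, z in units of 50 mm (1.0 is 50 mm); "ax", "ay", "az": the turn, a rotation vector about the tool's x, y, z in units of 6 degrees (1.0 is 6 degrees); "hand": the finger opening in mm, from 0 to 85.4. In form: [{"x": .., "y": .., "z": .., "ax": .., "ay": .., "az": .., "hand": ..}, ...]. A call has 1 to 8 rows; each row is the pose to reach, as a shift and turn from the pose commanded when the call began, along the tool's axes at that moment; what a row does not reach only later rows make up. A row lasts 1/10 s, in which the tool goes at most 50 mm and 8.59 degrees, less where a joint would pass 70% of its speed; a pose out of reach is approached as far as the arm can. A call with a gripper value outside its range is refused whole. The fingers move at their own pace and stop on an object; "grip_force" is the grip in N (left out, the last holds). Time passes only in rows, so rows that repeat a pose let the fingers close. It gives the time, the measured TCP pose, the force, the opening and the grip force at its end, in the units of the state.
- monitor.sense(): the state, without advancing time (a new reading comes with each control period).
- imaging.grab_frame(name): name is "side" or "top" or "wrist"; returns the picture (400x640x3 uint8, red, green, blue); there is no depth.
- imaging.camera_info(name): a dict with "mtx" (3x3 intrinsics, pixels), "dist" ([k1, k2, p1, p2, k3] as OpenCV has them; the pictures are not rectified), "R" (3x3) and "t" (3): a world point X has camera coordinates R X + t. Camera axes: x right, y down, z forward; pixel columns grow to the right and rows downward; lengths in mm; the calibration is good to about 2 mm. A picture is of the moment at which its call begins: read the wrist's pose just before it. camera_info takes no time and is no camera call; for the wrist camera it gives the pose at the moment of the call.
- r.sign_off(): hands the job in; it is judged then, once.
The state is a dict: "clock": time; "qpos": joint angles; "qvel": joint speeds; "joint_efforts": joint torques, N m; "eef_pos": TCP position; "tcp_rot": TCP orientation; "contact_force": force on the tool from outside, world axes, zero at the start; "wrist_torque": the same for the moment, N m; "opening": opening from 0.0 (shut) to 1.0 (fully open); "grasp_force": force on a finger pad.
Only numpy, scipy, OpenCV 4.12 (cv2) and the standard library are available. Lean on these libraries where they do the work, as an engineer would, in place of code of your own. Each camera call takes 0.05 s, during which the arm holds its last target. There are 200 camera calls.

## Task

Sort the used batteries: turn the carousel until the compartment marked with the slim round sample cell is squarely under the mouth of the chute, then press the paddle down so that the tray tips all three slim cells down the chute into that compartment. Let go at the end with the cells lying in it, and leave the mug, the stapler, the mouse and the jar and block cell standing on the base plate where they are.

Things in the scene. Friction and masses are not known exactly. Their poses are not given: they have to be found in the camera images.
- station: Fixed sorting station: grey base plate 260 x 480 x 12 mm (y -140 to 340 mm) with carousel, chute and tipping tray. Origin on the carousel's vertical axis at desk level, z up. Two 12 x 26 mm brackets at x +-48, y 232 mm, up to z 238 mm, carry the tray. Nothing fixed stands over the carousel where y is below 80 mm, apart from the carousel's own parts.
- carousel (a joint): Turn of the carousel in rad, counter-clockwise from above; 0 or any whole turn when the slim-cell compartment is centred under the chute. Turns about the station's z axis without end stops, with light friction, and stays where it is left. Round grey tray of 130 mm radius, floor at z 21 mm, outer wall and four dividers up to z 62 mm; four equal quarter compartments.
- hub (a point): Centre of the hub's top (35 mm radius, 69 mm above the desk); axes turn with the carousel, x and y along dividers. The sample fixed upright by the hub marks each quarter: slim round cell (14 mm thick, 50 high) at +x+y, fat cell (34 thick, 60 high) -x+y, block cell (17 x 26 x 46 high) -x-y, coin cells (24 thick, 16 high) +x-y. At joint 0 its x axis is 45 degrees anticlockwise from the station's.
- slim_bin (a point): Middle of the mouth of the slim-cell compartment, 85 mm from the carousel's axis, 62 mm above the desk; turns with the carousel.
- chute_lip (a point): Middle of the floor edge at the chute's mouth, 108 mm from the carousel's axis towards the station's +y, 104 mm above the desk. The straight steel chute is centred on the station's x = 0, 80 mm wide outside, side walls 32 mm high, and rises from here to (0, 228, 212) mm in the station frame: it pours towards -y. Its underside is at about 101 mm at the mouth.
- drop (a point): Fixed point below the chute's mouth where the middle of the right compartment belongs: 85 mm from the carousel's axis towards the station's +y, 62 mm above the desk.
- post0 (a point): Top of one of four plain upright steel finger posts, 12 mm thick, 120 mm from the carousel's axis at the outer end of the divider along the hub frame's +x; top 92 mm above the desk, 30 mm above the wall beside it. Push a post sideways to turn the carousel. Posts pass under the chute with about 9 mm to spare.
- post1 (a point): Top of one of four plain upright steel finger posts, 12 mm thick, 120 mm from the carousel's axis at the outer end of the divider along the hub frame's +y; top 92 mm above the desk, 30 mm above the wall beside it. Push a post sideways to turn the carousel. Posts pass under the chute with about 9 mm to spare.
- post2 (a point): Top of one of four plain upright steel finger posts, 12 mm thick, 120 mm from the carousel's axis at the outer end of the divider along the hub frame's -x; top 92 mm above the desk, 30 mm above the wall beside it. Push a post sideways to turn the carousel. Posts pass under the chute with about 9 mm to spare.
- post3 (a point): Top of one of four plain upright steel finger posts, 12 mm thick, 120 mm from the carousel's axis at the outer end of the divider along the hub frame's -y; top 92 mm above the desk, 30 mm above the wall beside it. Push a post sideways to turn the carousel. Posts pass under the chute with about 9 mm to spare.
- tray (a joint): Tip of the tray in rad: 0 at rest (floor leaning back 0.17), end stop 1.13; grows as the paddle is pressed; 1 to 4 N tips it; a light spring brings it back. Hinge line level along the station's x axis at y 228, z 225 mm; tray 68 mm wide, 66 mm long, on the +y side of the hinge, its back swinging up. The cells roll out beyond about 0.3; tip it well over to be sure of all.
- paddle (a point): Point to press on the upper face of the steel paddle (40 wide, 50 long, 4 mm thick, at rest sloping up 35 degrees away from the tray), 100 mm from the hinge, beside the chute: at rest at (-75, 147, 284) mm in the station frame. Press straight down there: it goes down about 105 mm to the end stop, the contact sliding some 20 mm along the plate.
- cell0_center (a point): Centre of loose slim cell 1 of 3: a black cylinder with a steel end, 14.4 mm thick and 50 mm long, 23 g, its axis along its own x; at the start lying in the tray.
- cell1_center (a point): Centre of loose slim cell 2 of 3: a black cylinder with a steel end, 14.4 mm thick and 50 mm long, 23 g, its axis along its own x; at the start lying in the tray.
- cell2_center (a point): Centre of loose slim cell 3 of 3: a black cylinder with a steel end, 14.4 mm thick and 50 mm long, 23 g, its axis along its own x; at the start lying in the tray.
- mug: Bystander: white mug, 80 mm wide, 92 mm high, at the robot's right; origin under its centre.
- stapler: Bystander: black stapler, 135 x 36 mm, 45 mm high, between the robot and the carousel, to the right; origin under its centre.
- mouse: Bystander: computer mouse, 105 x 60 mm, 36 mm high, on the left; origin under its centre.
- jar: Bystander: small glass jar on the station's base plate, 52 mm wide, 70 mm high; origin under its centre.
- block_cell: Bystander: a block cell standing on the station's base plate behind the chute, 17 x 26 x 48 mm; origin under its centre.

How it is judged:
By the outcome, as a careful person would: the job done as asked, in the order asked, and still so for the second after the job is handed in, with the robot touching nothing.
It also fails if it takes over 58 s, if anything falls off the work surface, if the arm or the gripper's body presses on something with over 40 N, if the wrist force passes 120 N, or if a joint passes its speed limit or range.

## Working session

There is one attempt and no reset: what is moved stays moved. The work goes in short steps, Python scripts to look and compute and a tool call to move; the robot and the scene stay as the last step left them, time stands still between calls to the robot, and variables do not carry over. Pictures are saved under pics/ and viewed, at most 10 in all, crops included, and the job is handed in when it is done.

Besides the shell and the picture viewer there is one more tool, called after ">>>" in YAML: its name, and indented under it one key for each argument. drive_tool: Moves the arm, as the interface text tells. Its arguments: {"type":"object","properties":{"plan":{"type":"array","items":{"type":"object","properties":{"x":{"type":"number"},"y":{"type":"number"},"z":{"type":"number"},"ax":{"type":"number"},"ay":{"type":"number"},"az":{"type":"number"},"hand":{"type":"number"}}}},"grip_force":{"type":"number"}},"required":["plan"]}

```bash
mkdir -p pics; ls; python3 - <<'E'
from rig import monitor, imaging, r
import cv2
for n in ("side","top"):
    cv2.imwrite(f"pics/{n}0.png",imaging.grab_frame(n)[:,:,::-1])
    i=imaging.camera_info(n); print(n,i["mtx"],i["dist"],-i["R"].T@i["t"],i["R"])
s=monitor.sense(); print(s["eef_pos"],s["tcp_rot"],s["clock"],s["contact_force"])
E
```

```text
pics
side [[422.74110637   0.         322.13135999]
 [  0.         422.74110637 200.57268964]
 [  0.           0.           1.        ]] [-0.02801801  0.          0.          0.          0.        ] [ 183.33359492 1057.00592129 1070.4544551 ] [[-0.9578893  -0.28709083 -0.00519132]
 [-0.17458431  0.59667047 -0.78326539]
 [ 0.22796582 -0.74937521 -0.62166581]]
top [[381.3124096    0.         314.02673861]
 [  0.         381.3124096  200.19937408]
 [  0.           0.           1.        ]] [-0.02523379  0.          0.          0.          0.        ] [ 377.94046558   -1.40483745 1252.44311288] [[-0.0025924  -0.99999552 -0.00149519]
 [-0.98740988  0.00279625 -0.15815786]
 [ 0.15816134  0.00106636 -0.98741271]]
[ 251.13839835 -571.84497835  230.62428992] [-3.14031843e+00 -2.34437905e-05  4.13772871e-01] 0.1 [ 0.38274185 -0.02226465  0.50842945]
```

View pics/top0.png

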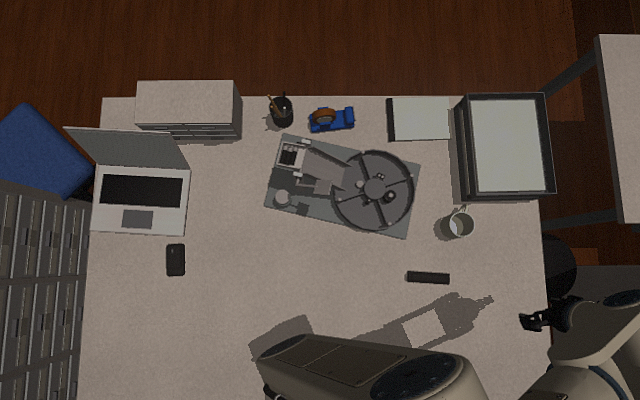

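View pics/side0.png

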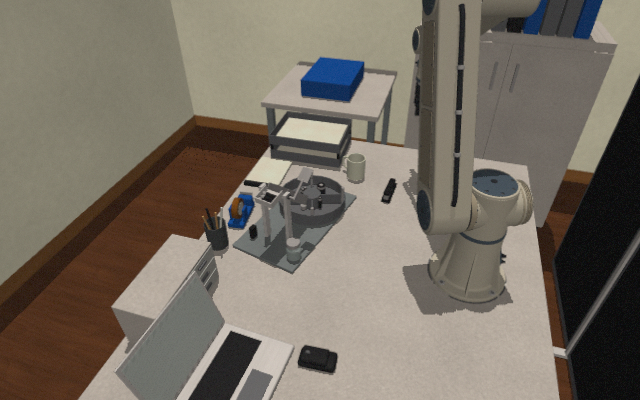

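The top picture shows the station: carousel hub at about (374,188), base plate corners near (284,133), (421,163), (406,240) and (264,206). The chute runs left to the tray at (291,156). Next I'll fit the pose and enlarge.

```bash
cat > h.py <<'E'
import numpy as np, cv2
from rig import monitor, imaging, r
def ray(n,uv,z,info=None):
    i=info or imaging.camera_info(n)
    p=cv2.undistortPoints(np.float64(uv).reshape(-1,1,2),i["mtx"],i["dist"])[:,0]
    R=np.array(i["R"]);c=-R.T@i["t"]
    d=np.c_[p,np.ones(len(p))]@R
    return c+d*((z-c[2])/d[:,2])[:,None]
def proj(n,X,info=None):
    i=info or imaging.camera_info(n)
    return cv2.projectPoints(np.float64(X).reshape(-1,1,3),cv2.Rodrigues(np.array(i["R"]))[0],np.float64(i["t"]),i["mtx"],i["dist"])[0][:,0]
E
python3 - <<'E'
from h import *
c=ray("top",[(284,133),(421,163),(406,240),(264,206)],12); print(c.round(0)); print([np.linalg.norm(c[i]-c[(i+1)%4]).round() for i in range(4)])
print("hub",ray("top",[(374,188)],69).round())
im=cv2.imread("pics/top0.png")[115:255,250:440]
cv2.imwrite("pics/c1.png",cv2.resize(im,None,fx=4.2,fy=4.2,interpolation=cv2.INTER_CUBIC))
E
```

```text
[[ 808.  101.   12.]
 [ 702. -359.   12.]
 [ 445. -298.   12.]
 [ 558.  165.   12.]]
[np.float64(472.0), np.float64(264.0), np.float64(476.0), np.float64(258.0)]
hub [[ 606. -190.   69.]]
```

View pics/c1.png

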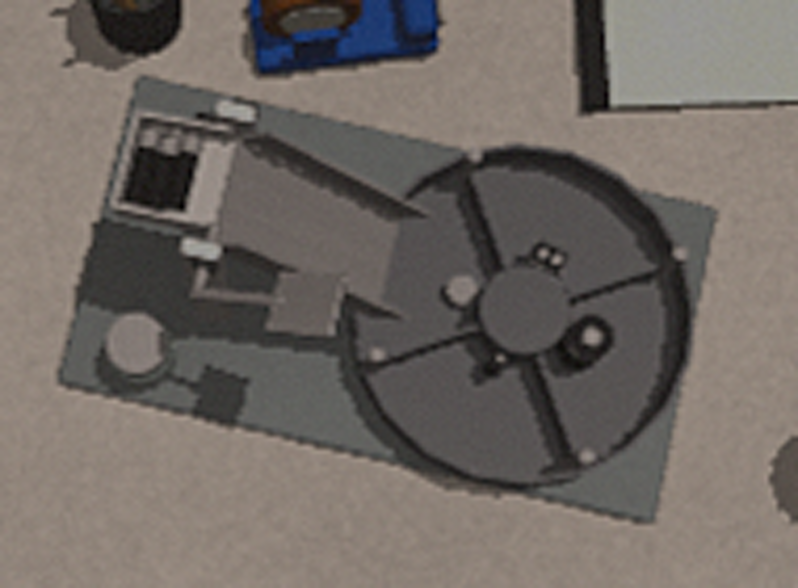

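```bash
cat >> h.py <<'E'
def crop(p): return np.float64(p)/4.2+[250,115]-0.38
E
python3 - <<'E'
from h import *
pl=ray("top",crop([(138,75),(716,210),(652,522),(60,382)]),12)[:,:2]
st=np.array([(130,340),(130,-140),(-130,-140),(-130,340)],float)
# image: left=+y station, up = station +x
A=st-st.mean(0);B=pl-pl.mean(0)
U,S,Vt=np.linalg.svd(A.T@B);R=(U@Vt).T
t=pl.mean(0)-R@st.mean(0); print("det",np.linalg.det(R),"yaw",np.arctan2(R[1,0],R[0,0]),"t",t,"res",(st@R.T+t-pl).round(1))
po=ray("top",crop([(475,157),(681,254),(587,456),(376,355)]),92)[:,:2]
print("posts",po.round(1),"centre",po.mean(0),"rad",np.linalg.norm(po-po.mean(0),axis=1))
ps=(po-po.mean(0))@R; print("post angle station deg",np.degrees(np.arctan2(ps[:,1],ps[:,0])))
o=po.mean(0)
for n,X in dict(lip=(0,108,104),paddle=(-75,147,284),hinge=(0,228,225),br=(48,232,238),br2=(-48,232,238)).items():
    w=np.r_[R@X[:2]+o,X[2]]; print(n,w.round(),((proj("top",w)-[250,115]+.38)*4.2).round())
E
```

```text
det 1.0 yaw -0.23781623463808488 t [ 604.91091671 -191.95354908] res [[ 1.6  1.4]
 [ 1.9 -2.9]
 [-3.  -2.8]
 [-0.5  4.3]]
posts [[ 717.  -153.8]
 [ 642.3 -305.2]
 [ 492.  -230.2]
 [ 566.9  -77.6]] centre [ 604.55385669 -191.70389382] rad [118.69217478 119.61738978 118.9176842  120.15043851]
post angle station deg [  32.24425686  -58.00181309 -147.49947451  121.89230637]
lip [630. -87. 104.] [[388. 267.]]
paddle [566. -31. 284.] [[320. 306.]]
hinge [658.  30. 225.] [[224. 187.]]
br [706.  22. 238.] [[235. 111.]]
br2 [613.  45. 238.] [[200. 250.]]
```

>>> drive_tool:
  plan:
    - {"x": 1,"y": -0.2,"z": 0.1,"az": -1.1,"hand": 40}
    - {"x": 2,"y": -0.4,"z": 0.1,"az": -2.2,"hand": 40}
    - {"x": 3,"y": -0.6,"z": 0.2,"az": -3.3,"hand": 40}
    - {"x": 4,"y": -0.8,"z": 0.3,"az": -4.4,"hand": 40}
    - {"x": 5,"y": -1,"z": 0.4,"az": -5.5,"hand": 40}
    - {"x": 6,"y": -1.1,"z": 0.5,"az": -6.6,"hand": 40}
    - {"x": 7,"y": -1.3,"z": 0.6,"az": -7.7,"hand": 40}
    - {"x": 7.6,"y": -1.5,"z": 0.6,"az": -8.8,"hand": 40}

```text
invalid input
```

```bash
cat >> h.py <<'E'
from scipy.spatial.transform import Rotation as Ro
O=np.array([604.7,-191.8,0]); RS=Ro.from_euler("z",-0.238).as_matrix()
def S(p): return RS@np.float64(p)+O
def unS(w): return (np.float64(w)-O)@RS
def rows(Xs,yaw=None):
    s=monitor.sense(); Rt=Ro.from_euler("xyz",s["tcp_rot"]); print("tcp",s["eef_pos"].round(1),"rot",np.round(s["tcp_rot"],3),"F",np.round(s["contact_force"],1),"q",np.round(s["qpos"],2),"t",s["clock"], "op",s["opening"])
    rv=np.zeros(3)
    if yaw is not None: rv=np.degrees((Rt.inv()*Ro.from_euler("xyz",[np.pi,0,yaw])).as_rotvec())/6
    for X in Xs: print((Rt.inv().apply(np.float64(X)-s["eef_pos"])/50).round(2),rv.round(2))
E
python3 - <<'E'
from h import *
rows([[642.3,-305.2,150],[642.3,-305.2,72]],np.pi/2-.238)
print(unS([642.3,-305.2,92]))
E
```

```text
tcp [ 251.1 -571.8  230.6] rot [-3.14  -0.     0.414] F [ 0.4 -0.   0.5] q [-1.16  0.35  1.63  0.    1.16 -0.  ] t 0.1 op 0.9973806485405469
[ 9.31 -1.74  1.61] [-0.01 -0.01 -8.78]
[ 9.31 -1.73  3.17] [-0.01 -0.01 -8.78]
[  63.27523466 -101.33886066   92.        ]
```

>>> drive_tool:
  plan:
    - {"x": 1,"y": -0.2,"z": 0.1,"ax": 0,"ay": 0,"az": -1.1,"hand": 40}
    - {"x": 2,"y": -0.4,"z": 0.1,"ax": 0,"ay": 0,"az": -2.2,"hand": 40}
    - {"x": 3,"y": -0.6,"z": 0.2,"ax": 0,"ay": 0,"az": -3.3,"hand": 40}
    - {"x": 4,"y": -0.8,"z": 0.3,"ax": 0,"ay": 0,"az": -4.4,"hand": 40}
    - {"x": 5,"y": -1,"z": 0.4,"ax": 0,"ay": 0,"az": -5.5,"hand": 40}
    - {"x": 6,"y": -1.1,"z": 0.5,"ax": 0,"ay": 0,"az": -6.6,"hand": 40}
    - {"x": 7,"y": -1.3,"z": 0.6,"ax": 0,"ay": 0,"az": -7.7,"hand": 40}
    - {"x": 7.6,"y": -1.5,"z": 0.6,"ax": 0,"ay": 0,"az": -8.8,"hand": 40}
  grip_force: 20

```text
clock: 0.9
eef_pos: [571.0, -348.8, 200.2]
tcp_rot: [-3.141, -0.001, 1.341]
contact_force: [-0.5, 0.4, 0.6]
opening: 0.466
grasp_force: 0.0
```

```bash
python3 - <<'E'
from h import *
rows([[642.3,-305.2,150],[642.3,-305.2,72]],np.pi/2-.238)
E
```

```text
tcp [ 571.  -348.8  200.2] rot [-3.141e+00 -1.000e-03  1.341e+00] F [-0.5  0.4  0.6] q [-0.55  0.45  1.56  0.    1.13 -0.32] t 0.9 op 0.4664320237840584
[1.17 1.19 1.  ] [-0.01 -0.01  0.08]
[1.17 1.19 2.56] [-0.01 -0.01  0.08]
```

>>> drive_tool:
  plan:
    - {"x": 0.6,"y": 0.6,"z": 0.5,"ax": 0,"ay": 0,"az": 0,"hand": 40}
    - {"x": 1.17,"y": 1.19,"z": 1,"ax": 0,"ay": 0,"az": 0,"hand": 40}
    - {"x": 1.17,"y": 1.19,"z": 1,"ax": 0,"ay": 0,"az": 0,"hand": 40}
    - {"x": 1.17,"y": 1.19,"z": 1,"ax": 0,"ay": 0,"az": 0,"hand": 40}

```text
clock: 1.3
eef_pos: [640.4, -306.7, 149.7]
tcp_rot: [-3.139, -0.0, 1.337]
contact_force: [0.7, -0.2, -0.1]
opening: 0.469
grasp_force: 0.0
```

```bash
python3 - <<'E'
from h import *
rows([[642.3,-305.2,72]],np.pi/2-.238)
i=imaging.camera_info("wrist"); im=imaging.grab_frame("wrist")
cv2.imwrite("pics/w1.png",im[:,:,::-1])
print(proj("wrist",[[642.3,-305.2,92],[492,-230,92]],i))
E
```

```text
tcp [ 640.4 -306.7  149.7] rot [-3.139 -0.     1.337] F [ 0.7 -0.2 -0.1] q [-0.45  0.56  1.5  -0.    1.09 -0.21] t 1.3 op 0.46927783055553846
[0.04 0.03 1.55] [-0.03 -0.    0.04]
[[316.67834129 218.80992852]
 [ 56.92292869 159.67961455]]
```

View pics/w1.png

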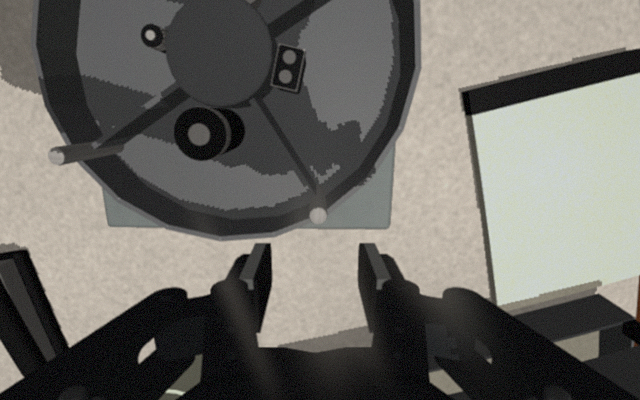

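The post is at (317,215), close to the predicted (317,219), and it sits between the fingers. The slim sample is at (152,35). I'll descend and straddle the post.

>>> drive_tool:
  plan:
    - {"x": 0.05,"y": 0.03,"z": 0.8,"ax": 0,"ay": 0,"az": 0,"hand": 40}
    - {"x": 0.05,"y": 0.03,"z": 1.55,"ax": 0,"ay": 0,"az": 0,"hand": 40}
    - {"x": 0.05,"y": 0.03,"z": 1.55,"ax": 0,"ay": 0,"az": 0,"hand": 16}
    - {"x": 0.05,"y": 0.03,"z": 1.55,"ax": 0,"ay": 0,"az": 0,"hand": 16}
    - {"x": 0.05,"y": 0.03,"z": 1.55,"ax": 0,"ay": 0,"az": 0,"hand": 16}
    - {"x": 0.05,"y": 0.03,"z": 1.55,"ax": 0,"ay": 0,"az": 0,"hand": 16}

```text
clock: 1.95
eef_pos: [643.8, -306.7, 76.5]
tcp_rot: [3.138, 0.001, 1.335]
contact_force: [-0.4, -0.4, 0.5]
opening: 0.189
grasp_force: 0.0
```

```bash
python3 - <<'E'
from h import *
a=np.radians(np.linspace(-58,-135.5,17)[1:])
rows([S([119.5*np.cos(x),119.5*np.sin(x),72]) for x in a],np.pi/2-.238)
E
```

```text
tcp [ 643.8 -306.7   76.5] rot [3.138e+00 1.000e-03 1.335e+00] F [-0.4 -0.4  0.5] q [-0.45  0.64  1.54 -0.    0.96 -0.21] t 1.95 op 0.1892089502630713
[-0.08 -0.21  0.09] [0.04 0.01 0.02]
[-0.16 -0.4   0.09] [0.04 0.01 0.02]
[-0.23 -0.59  0.09] [0.04 0.01 0.02]
[-0.28 -0.78  0.09] [0.04 0.01 0.02]
[-0.32 -0.98  0.09] [0.04 0.01 0.02]
[-0.34 -1.18  0.09] [0.04 0.01 0.02]
[-0.34 -1.38  0.09] [0.04 0.01 0.02]
[-0.32 -1.58  0.08] [0.04 0.01 0.02]
[-0.29 -1.78  0.08] [0.04 0.01 0.02]
[-0.24 -1.98  0.08] [0.04 0.01 0.02]
[-0.17 -2.17  0.08] [0.04 0.01 0.02]
[-0.09 -2.36  0.08] [0.04 0.01 0.02]
[ 0.   -2.53  0.08] [0.04 0.01 0.02]
[ 0.12 -2.7   0.08] [0.04 0.01 0.02]
[ 0.24 -2.86  0.08] [0.04 0.01 0.02]
[ 0.38 -3.01  0.08] [0.04 0.01 0.02]
```

>>> drive_tool:
  plan:
    - {"x": -0.08,"y": -0.21,"z": 0.05,"ax": 0,"ay": 0,"az": 0,"hand": 16}
    - {"x": -0.16,"y": -0.4,"z": 0.05,"ax": 0,"ay": 0,"az": 0,"hand": 16}
    - {"x": -0.23,"y": -0.59,"z": 0.05,"ax": 0,"ay": 0,"az": 0,"hand": 16}
    - {"x": -0.28,"y": -0.78,"z": 0.05,"ax": 0,"ay": 0,"az": 0,"hand": 16}
    - {"x": -0.32,"y": -0.98,"z": 0.05,"ax": 0,"ay": 0,"az": 0,"hand": 16}
    - {"x": -0.34,"y": -1.18,"z": 0.05,"ax": 0,"ay": 0,"az": 0,"hand": 16}
    - {"x": -0.34,"y": -1.38,"z": 0.05,"ax": 0,"ay": 0,"az": 0,"hand": 16}
    - {"x": -0.32,"y": -1.58,"z": 0.05,"ax": 0,"ay": 0,"az": 0,"hand": 16}

```text
clock: 2.75
eef_pos: [561.2, -302.6, 71.2]
tcp_rot: [-3.141, -0.0, 1.335]
contact_force: [1.8, -1.7, 0.6]
opening: 0.189
grasp_force: 0.3
```

```bash
python3 - <<'E'
from h import *
a=np.radians(np.linspace(-58,-135.5,17)[9:])
rows([S([119.5*np.cos(x),119.5*np.sin(x),73]) for x in a],np.pi/2-.238)
E
```

```text
tcp [ 561.2 -302.6   71.2] rot [-3.141 -0.     1.335] F [ 1.8 -1.7  0.6] q [-0.5   0.55  1.72  0.    0.87 -0.26] t 2.75 op 0.18944766242950573
[ 0.02 -0.16 -0.04] [-0.   -0.    0.02]
[ 0.07 -0.35 -0.04] [-0.   -0.    0.02]
[ 0.13 -0.54 -0.04] [-0.   -0.    0.02]
[ 0.22 -0.73 -0.04] [-0.   -0.    0.02]
[ 0.31 -0.91 -0.03] [-0.   -0.    0.02]
[ 0.42 -1.07 -0.03] [-0.   -0.    0.02]
[ 0.55 -1.23 -0.03] [-0.   -0.    0.02]
[ 0.69 -1.38 -0.03] [-0.   -0.    0.02]
```

>>> drive_tool:
  plan:
    - {"x": 0.02,"y": -0.16,"z": -0.04,"ax": 0,"ay": 0,"az": 0,"hand": 16}
    - {"x": 0.07,"y": -0.35,"z": -0.04,"ax": 0,"ay": 0,"az": 0,"hand": 16}
    - {"x": 0.13,"y": -0.54,"z": -0.04,"ax": 0,"ay": 0,"az": 0,"hand": 16}
    - {"x": 0.22,"y": -0.73,"z": -0.04,"ax": 0,"ay": 0,"az": 0,"hand": 16}
    - {"x": 0.31,"y": -0.91,"z": -0.04,"ax": 0,"ay": 0,"az": 0,"hand": 16}
    - {"x": 0.42,"y": -1.07,"z": -0.04,"ax": 0,"ay": 0,"az": 0,"hand": 16}
    - {"x": 0.55,"y": -1.23,"z": -0.04,"ax": 0,"ay": 0,"az": 0,"hand": 16}
    - {"x": 0.69,"y": -1.38,"z": -0.04,"ax": 0,"ay": 0,"az": 0,"hand": 16}

```text
clock: 3.55
eef_pos: [502.6, -252.5, 73.3]
tcp_rot: [3.142, -0.0, 1.335]
contact_force: [1.0, -1.1, -0.8]
opening: 0.187
grasp_force: 0.3
```

```bash
cat > look.py <<'E'
from h import *
import sys
f=cv2.resize(cv2.imread(sys.argv[1])[115:255,250:440],None,fx=4.2,fy=4.2,interpolation=cv2.INTER_CUBIC); cv2.imwrite(sys.argv[2],f)
E
python3 - <<'E'
from h import *
rows([S([119.5*np.cos(x),119.5*np.sin(x),73]) for x in [np.radians(-135)]],np.pi/2-.238)
cv2.imwrite("pics/top2.png",imaging.grab_frame("top")[:,:,::-1])
E
python3 look.py pics/top2.png pics/c2.png
```

```text
tcp [ 502.6 -252.5   73.3] rot [ 3.142 -0.     1.335] F [ 1.  -1.1 -0.8] q [-0.47  0.46  1.89  0.    0.8  -0.23] t 3.55 op 0.18740239287643223
[-0.03  0.01  0.01] [ 0.   -0.    0.02]
```

View pics/c2.png

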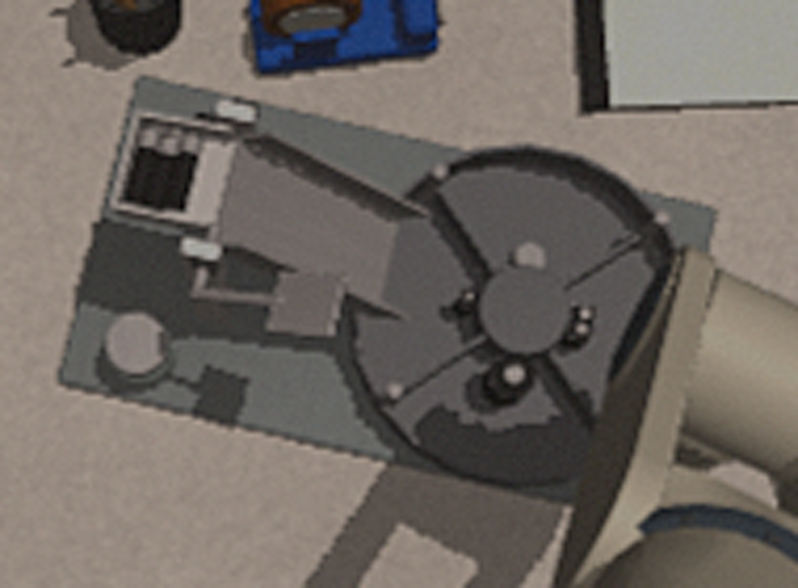

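The slim sample (465,299) now faces the chute. Posts are visible at crop positions (440,172), (661,218) and (395,391), so I'll compute the angle.

```bash
python3 - <<'E'
from h import *
p=ray("top",crop([(440,172),(661,218),(395,391)]),92)
s=[unS(x) for x in p]
print([(round(np.degrees(np.arctan2(x[1],x[0])),1),round(np.hypot(x[0],x[1]),1)) for x in s])
b=ray("top",crop([(235,111),(200,250)]),238); print([unS(x).round(1) for x in b])
E
```

```text
[(np.float64(46.2), np.float64(119.6)), (np.float64(-43.2), np.float64(119.0)), (np.float64(136.3), np.float64(119.5))]
[array([ 48. , 232.3, 238. ]), array([-48.3, 232.2, 238. ])]
```

>>> drive_tool:
  plan:
    - {"x": 0.02,"y": -0.03,"z": 0,"ax": 0,"ay": 0,"az": 0,"hand": 16}
    - {"x": 0.04,"y": -0.045,"z": 0,"ax": 0,"ay": 0,"az": 0,"hand": 16}
    - {"x": 0.04,"y": -0.045,"z": 0,"ax": 0,"ay": 0,"az": 0,"hand": 16}
    - {"x": 0.04,"y": -0.045,"z": 0,"ax": 0,"ay": 0,"az": 0,"hand": 16}

```text
clock: 4.0
eef_pos: [501.5, -250.9, 73.3]
tcp_rot: [3.141, 0.0, 1.335]
contact_force: [0.7, -0.0, -1.1]
opening: 0.191
grasp_force: 0.0
```

```bash
python3 - <<'E'
from h import *
im=imaging.grab_frame("top")[:,:,::-1]; cv2.imwrite("pics/top3.png",im)
g=cv2.cvtColor(im,cv2.COLOR_BGR2GRAY).astype(float)
g0=cv2.cvtColor(cv2.imread("pics/top2.png"),cv2.COLOR_BGR2GRAY).astype(float)
def cen(g,c):
    u,v=np.round(crop(c)).astype(int); w=g[v-4:v+5,u-4:u+5]; k=np.clip(w-np.percentile(w,75),0,None); k*=w>w.max()-45
    Y,X=np.mgrid[v-4:v+5,u-4:u+5]; return (X*k).sum()/k.sum(),(Y*k).sum()/k.sum()
for G in (g0,g):
  for c in [(440,172),(661,218),(395,391)]:
    x=unS(ray("top",[cen(G,c)],92)[0]); print(round(np.degrees(np.arctan2(x[1],x[0])),1),round(np.hypot(x[0],x[1]),1))
E
```

```text
46.1 122.0
-43.3 120.9
135.7 118.9
44.7 121.9
-45.0 120.6
133.6 118.9
```

>>> drive_tool:
  plan:
    - {"x": 0,"y": 0,"z": 0,"ax": 0,"ay": 0,"az": 0,"hand": 35}
    - {"x": 0,"y": 0,"z": 0,"ax": 0,"ay": 0,"az": 0,"hand": 35}
    - {"x": 0,"y": 0,"z": -1,"ax": 0,"ay": 0,"az": 0,"hand": 35}
    - {"x": 0,"y": 0,"z": -2,"ax": 0,"ay": 0,"az": 0,"hand": 0}
    - {"x": 0,"y": 0,"z": -3,"ax": 0,"ay": 0,"az": 0,"hand": 0}
    - {"x": 0,"y": 0,"z": -4,"ax": 0,"ay": 0,"az": 0,"hand": 0}
    - {"x": 0,"y": 0,"z": -5,"ax": 0,"ay": 0,"az": 0,"hand": 0}
    - {"x": 0,"y": 0,"z": -5,"ax": 0,"ay": 0,"az": 0,"hand": 0}

```text
clock: 4.85
eef_pos: [504.2, -252.3, 330.9]
tcp_rot: [3.13, 0.003, 1.335]
contact_force: [0.5, 0.2, -0.1]
opening: -0.003
grasp_force: 0.0
```

```bash
python3 - <<'E'
from h import *
rows([S([-75,147,320]),S([-75,147,284]),S([-75,147,180])],np.pi/2-.238)
cv2.imwrite("pics/top4.png",imaging.grab_frame("top")[:,:,::-1])
E
python3 look.py pics/top4.png pics/c4.png
```

```text
tcp [ 504.2 -252.3  330.9] rot [3.130e+00 3.000e-03 1.335e+00] F [ 0.5  0.2 -0.1] q [-0.47  0.17  1.65 -0.    1.31 -0.23] t 4.85 op -0.0034591281527294455
[4.59 0.18 0.21] [0.11 0.03 0.02]
[4.59 0.17 0.93] [0.11 0.03 0.02]
[4.6  0.14 3.01] [0.11 0.03 0.02]
```

View pics/c4.png

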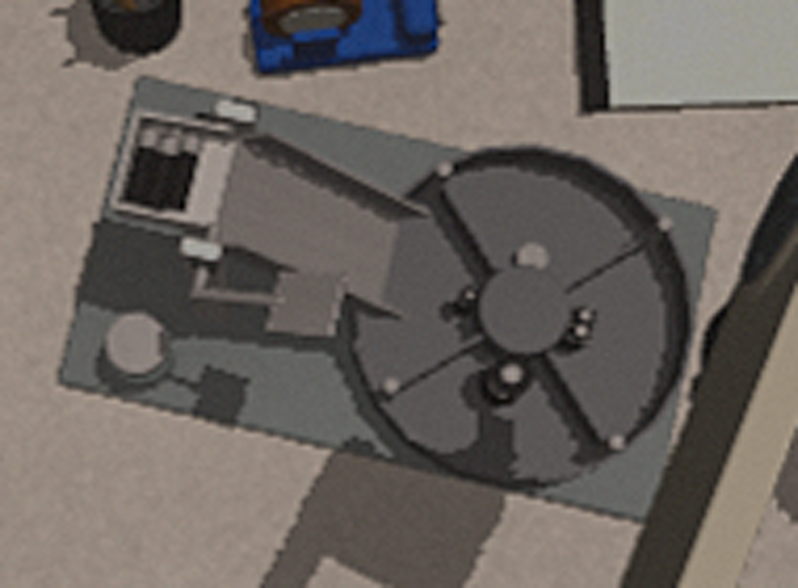

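```bash
python3 - <<'E'
from h import *
p=ray("top",crop([(444,170),(664,224),(617,441),(391,385)]),92)
print([(round(np.degrees(np.arctan2(x[1],x[0])),1),round(np.hypot(x[0],x[1]),1)) for x in map(unS,p)], unS(p.mean(0)))
q=crop([(274,270),(342,272),(336,334),(268,328)]); print(unS(ray("top",q,284).mean(0)))
E
```

```text
[(np.float64(44.6), np.float64(119.4)), (np.float64(-45.6), np.float64(118.3)), (np.float64(-135.6), np.float64(118.5)), (np.float64(133.8), np.float64(119.7))] [7.09657336e-02 6.78988401e-01 9.20000000e+01]
[-74.29358395 157.00733652 284.        ]
```

>>> drive_tool:
  plan:
    - {"x": 1,"y": 0.04,"z": 0,"ax": 0,"ay": 0,"az": 0,"hand": 0}
    - {"x": 2,"y": 0.08,"z": 0,"ax": 0,"ay": 0,"az": 0,"hand": 0}
    - {"x": 3,"y": 0.12,"z": 0,"ax": 0,"ay": 0,"az": 0,"hand": 0}
    - {"x": 4,"y": 0.15,"z": 0,"ax": 0,"ay": 0,"az": 0,"hand": 0}
    - {"x": 4.6,"y": 0.18,"z": 0,"ax": 0,"ay": 0,"az": 0,"hand": 0}
    - {"x": 4.6,"y": 0.18,"z": 0,"ax": 0,"ay": 0,"az": 0,"hand": 0}
    - {"x": 4.6,"y": 0.18,"z": 0,"ax": 0,"ay": 0,"az": 0,"hand": 0}

```text
clock: 5.6
eef_pos: [563.1, -28.8, 321.8]
tcp_rot: [-3.139, 0.001, 1.337]
contact_force: [-0.4, -0.7, -0.0]
opening: 0.002
grasp_force: 0.0
```

```bash
python3 - <<'E'
from h import *
rows([S([-75,147,290]),S([-75,147,185])],np.pi/2-.238)
E
```

```text
tcp [563.1 -28.8 321.8] rot [-3.139e+00  1.000e-03  1.337e+00] F [-0.4 -0.7 -0. ] q [-0.05  0.18  1.66 -0.    1.3   0.18] t 5.6 op 0.0019191308529601667
[-0.03  0.08  0.64] [-0.02  0.01  0.04]
[-0.03  0.08  2.74] [-0.02  0.01  0.04]
```

>>> drive_tool:
  plan:
    - {"x": 0,"y": 0.05,"z": 0.3,"ax": 0,"ay": 0,"az": 0,"hand": 0}
    - {"x": 0,"y": 0.05,"z": 0.55,"ax": 0,"ay": 0,"az": 0,"hand": 0}
    - {"x": 0,"y": 0.05,"z": 0.8,"ax": 0,"ay": 0,"az": 0,"hand": 0}
    - {"x": 0,"y": 0.05,"z": 1.05,"ax": 0,"ay": 0,"az": 0,"hand": 0}
    - {"x": 0,"y": 0.05,"z": 1.3,"ax": 0,"ay": 0,"az": 0,"hand": 0}
    - {"x": 0,"y": 0.05,"z": 1.55,"ax": 0,"ay": 0,"az": 0,"hand": 0}
    - {"x": 0,"y": 0.05,"z": 1.8,"ax": 0,"ay": 0,"az": 0,"hand": 0}
    - {"x": 0,"y": 0.05,"z": 1.8,"ax": 0,"ay": 0,"az": 0,"hand": 0}

```text
clock: 6.4
eef_pos: [565.1, -29.6, 231.2]
tcp_rot: [-3.139, 0.0, 1.335]
contact_force: [-0.2, -0.1, 0.8]
opening: -0.003
grasp_force: 0.4
```

>>> drive_tool:
  plan:
    - {"x": 0,"y": 0,"z": 0.2,"ax": 0,"ay": 0,"az": 0,"hand": 0}
    - {"x": 0,"y": 0,"z": 0.4,"ax": 0,"ay": 0,"az": 0,"hand": 0}
    - {"x": 0,"y": 0,"z": 0.6,"ax": 0,"ay": 0,"az": 0,"hand": 0}
    - {"x": 0,"y": 0,"z": 0.75,"ax": 0,"ay": 0,"az": 0,"hand": 0}
    - {"x": 0,"y": 0,"z": 0.75,"ax": 0,"ay": 0,"az": 0,"hand": 0}
    - {"x": 0,"y": 0,"z": 0.75,"ax": 0,"ay": 0,"az": 0,"hand": 0}
    - {"x": 0,"y": 0,"z": 0.75,"ax": 0,"ay": 0,"az": 0,"hand": 0}
    - {"x": 0,"y": 0,"z": 0.75,"ax": 0,"ay": 0,"az": 0,"hand": 0}

```text
clock: 7.2
eef_pos: [566.1, -29.8, 196.0]
tcp_rot: [3.141, 0.0, 1.335]
contact_force: [-1.3, 0.0, 1.4]
opening: 0.001
grasp_force: 0.6
```

```bash
python3 - <<'E'
from h import *
rows([S([-75,147,185])])
cv2.imwrite("pics/top5.png",imaging.grab_frame("top")[:,:,::-1])
cv2.imwrite("pics/side5.png",imaging.grab_frame("side")[:,:,::-1])
a=cv2.resize(cv2.imread("pics/top5.png")[115:255,250:440],(570,420),interpolation=cv2.INTER_CUBIC)
E
python3 look.py pics/top5.png pics/c5.png
```

```text
tcp [566.1 -29.8 196. ] rot [3.141 0.    1.335] F [-1.3  0.   1.4] q [-0.06  0.3   1.79 -0.    1.05  0.18] t 7.2 op 0.0005916467106504952
[-0.03  0.01  0.22] [0. 0. 0.]
```

View pics/c5.png

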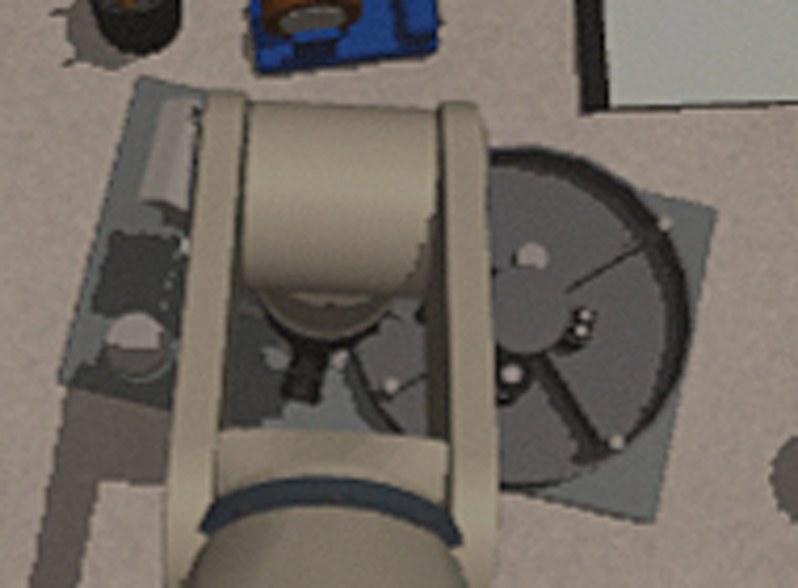

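The tray's back has swung up and the carousel posts haven't moved. I'll press a little further, then lift away slowly.

>>> drive_tool:
  plan:
    - {"x": 0,"y": 0,"z": 0.1,"ax": 0,"ay": 0,"az": 0,"hand": 0}
    - {"x": 0,"y": 0,"z": 0.2,"ax": 0,"ay": 0,"az": 0,"hand": 0}
    - {"x": 0,"y": 0,"z": 0.25,"ax": 0,"ay": 0,"az": 0,"hand": 0}
    - {"x": 0,"y": 0,"z": 0.25,"ax": 0,"ay": 0,"az": 0,"hand": 0}
    - {"x": 0,"y": 0,"z": 0.25,"ax": 0,"ay": 0,"az": 0,"hand": 0}
    - {"x": 0,"y": 0,"z": 0.25,"ax": 0,"ay": 0,"az": 0,"hand": 0}
    - {"x": 0,"y": 0,"z": 0.25,"ax": 0,"ay": 0,"az": 0,"hand": 0}
    - {"x": 0,"y": 0,"z": 0.25,"ax": 0,"ay": 0,"az": 0,"hand": 0}

```text
clock: 8.1
eef_pos: [566.7, -29.6, 184.6]
tcp_rot: [3.14, -0.001, 1.335]
contact_force: [-3.3, 1.0, 16.2]
opening: 0.003
grasp_force: 7.0
```

>>> drive_tool:
  plan:
    - {"x": 0,"y": 0,"z": -0.3,"ax": 0,"ay": 0,"az": 0,"hand": 0}
    - {"x": 0,"y": 0,"z": -0.6,"ax": 0,"ay": 0,"az": 0,"hand": 0}
    - {"x": 0,"y": 0,"z": -0.9,"ax": 0,"ay": 0,"az": 0,"hand": 0}
    - {"x": 0,"y": 0,"z": -1.2,"ax": 0,"ay": 0,"az": 0,"hand": 0}
    - {"x": 0,"y": 0,"z": -1.6,"ax": 0,"ay": 0,"az": 0,"hand": 0}
    - {"x": 0,"y": 0,"z": -2.1,"ax": 0,"ay": 0,"az": 0,"hand": 0}
    - {"x": 0,"y": 0,"z": -2.6,"ax": 0,"ay": 0,"az": 0,"hand": 0}
    - {"x": 0,"y": 0,"z": -3.2,"ax": 0,"ay": 0,"az": 0,"hand": 0}

```text
clock: 8.9
eef_pos: [565.6, -29.6, 343.0]
tcp_rot: [-3.14, 0.0, 1.335]
contact_force: [0.3, 0.1, -0.3]
opening: 0.003
grasp_force: 0.0
```

>>> drive_tool:
  plan:
    - {"x": -1,"y": 0,"z": 0,"ax": 0,"ay": 0,"az": 0,"hand": 0}
    - {"x": -2,"y": -0.5,"z": 0,"ax": 0,"ay": 0,"az": 0,"hand": 0}
    - {"x": -3,"y": -1,"z": 0,"ax": 0,"ay": 0,"az": 0,"hand": 0}
    - {"x": -4,"y": -1.4,"z": 0,"ax": 0,"ay": 0,"az": 0,"hand": 0}
    - {"x": -5,"y": -1.8,"z": 0,"ax": 0,"ay": 0,"az": 0,"hand": 0}
    - {"x": -6,"y": -2,"z": 0,"ax": 0,"ay": 0,"az": 0,"hand": 0}
    - {"x": -6,"y": -2,"z": 0,"ax": 0,"ay": 0,"az": 0,"hand": 0}

```text
clock: 9.6
eef_pos: [396.7, -300.9, 342.9]
tcp_rot: [-3.141, 0.001, 1.333]
contact_force: [1.1, -0.3, 0.1]
opening: -0.003
grasp_force: 0.0
```

```bash
python3 - <<'E'
from h import *
cv2.imwrite("pics/top6.png",imaging.grab_frame("top")[:,:,::-1])
s=imaging.grab_frame("side")[:,:,::-1]; cv2.imwrite("pics/side6.png",s)
cv2.imwrite("pics/s6.png",cv2.resize(s[150:290,220:410],None,fx=4.2,fy=4.2,interpolation=cv2.INTER_CUBIC))
E
python3 look.py pics/top6.png pics/c6.png
```

```text
(no output)
```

View pics/c6.png

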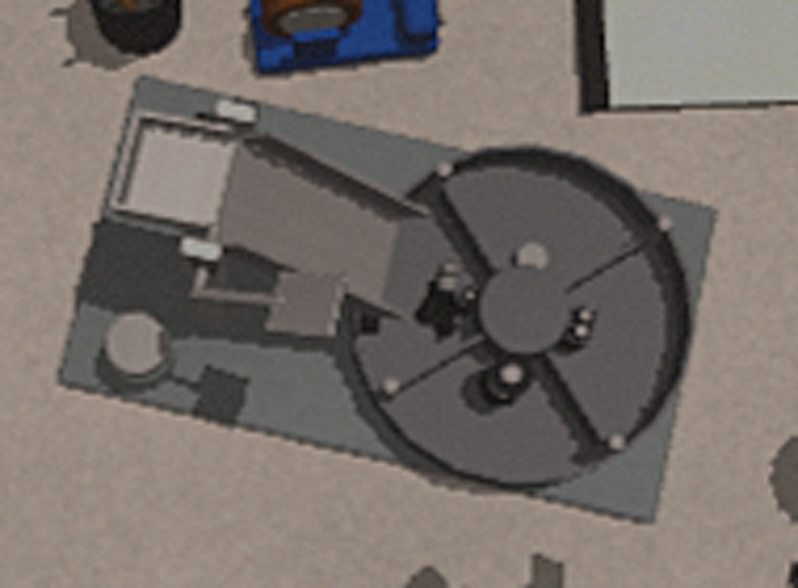

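View pics/s6.png

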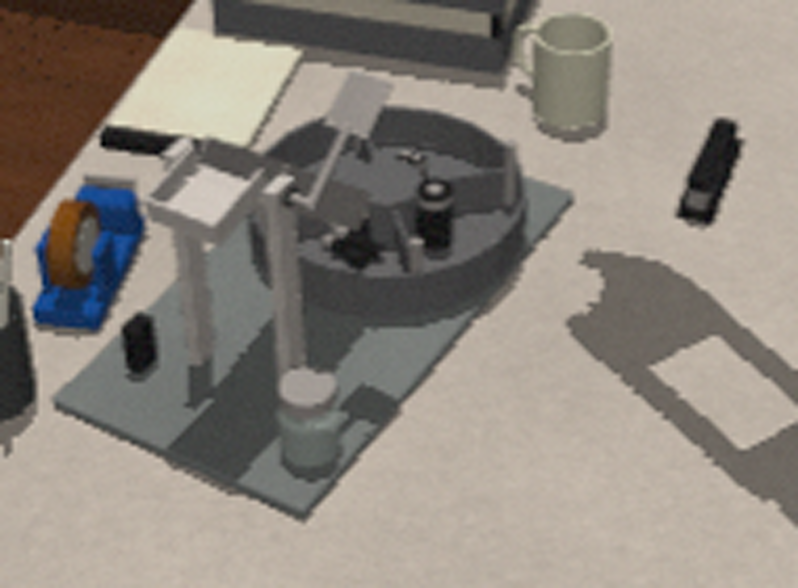

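The tray is empty and black cells lie by the slim sample, at top crop (440,300) with a dark spot at (370,325). The jar, block cell, mug and stapler still stand. I'll take one close wrist look to count the cells.

```bash
python3 - <<'E'
from h import *
rows([S([-20,-20,300])],np.pi/2-.238)
print([unS(x).round() for x in ray("top",crop([(370,325),(440,300),(450,270),(445,325)]),28)])
i=imaging.camera_info("wrist"); print(unS(-np.array(i["R"]).T@i["t"]), np.array(i["R"])[2]@RS)
E
```

```text
tcp [ 397.5 -300.2  342.7] rot [-3.141  0.     1.332] F [0.4 0.6 1. ] q [-0.65  0.06  1.76 -0.    1.33 -0.41] t 9.7 op 0.008457303925635198
[2.69 3.11 0.85] [-0.01  0.   -0.01]
[array([-31., 110.,  28.]), array([ 1., 62., 28.]), array([27., 59., 28.]), array([-17.,  54.,  28.])]
[-175.42707828  -87.48734018  485.2654084 ] [-8.06620265e-04 -2.63262836e-01 -9.64723809e-01]
```

>>> drive_tool:
  plan:
    - {"x": 0.6,"y": 0.8,"z": 0.3,"ax": 0,"ay": 0.8,"az": 0,"hand": 0}
    - {"x": 1.1,"y": 1.6,"z": 0.8,"ax": 0,"ay": 1.6,"az": 0,"hand": 0}
    - {"x": 1.6,"y": 2.3,"z": 1.3,"ax": 0,"ay": 2.5,"az": 0,"hand": 0}
    - {"x": 2,"y": 2.9,"z": 1.7,"ax": 0,"ay": 3.4,"az": 0,"hand": 0}
    - {"x": 2.3,"y": 3.3,"z": 2,"ax": 0,"ay": 4.2,"az": 0,"hand": 0}
    - {"x": 2.3,"y": 3.3,"z": 2,"ax": 0,"ay": 4.2,"az": 0,"hand": 0}
    - {"x": 2.3,"y": 3.3,"z": 2,"ax": 0,"ay": 4.2,"az": 0,"hand": 0}

```text
clock: 10.4
eef_pos: [585.9, -224.0, 242.2]
tcp_rot: [-3.139, -0.439, 1.335]
contact_force: [-0.6, -0.2, 0.9]
opening: -0.001
grasp_force: 0.0
```

```bash
python3 - <<'E'
from h import *
i=imaging.camera_info("wrist"); im=imaging.grab_frame("wrist")
print(unS(-np.array(i["R"]).T@i["t"]),proj("wrist",[S([0,85,25]),S([0,108,104])],i))
im=im[:,:,::-1]; cv2.imwrite("pics/w2.png",cv2.convertScaleAbs(im,alpha=1.8,beta=15))
E
```

```text
[-10.03560628 -36.05315521 399.39956345] [[324.40444361 156.86122332]
 [326.54401766 108.32146176]]
```

View pics/w2.png

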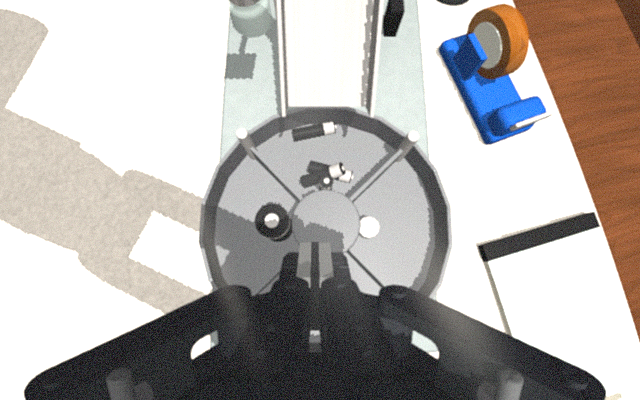

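The close view shows three cells in the slim compartment: one at (315,131) and two by the sample around (327,172). The compartment is centred under the chute and the arm touches nothing, so I'm handing in.

```bash
python3 -c "
from rig import r; print(r.sign_off())"
```

```text
the job is handed in; nothing more can be done
None
```

The job is handed in at about 10.5 s: all three slim cells lie in the slim-cell compartment, which sits within about 1° of centred under the chute; I checked the mug, stapler, jar and block cell in the last pictures but not the mouse, which the arm never went near.

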